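Weed out the dried-up glue dabber and clamp the good ones in their caddy

TASK

One of the three foam glue dabbers has dried out hard, the other two are still soft: squeeze them across their foam cushions to tell. Put the hard one in the black bin and lay the two soft ones flat in the blue caddy, side by side across its channel, foam to foam and wooden edge up. Then slide the caddy's clamp fully home against them, so that it holds them lightly squeezed, and let go; do not knock over or push away the glue jar or the gold-leaf tin.

Things in the scene. Friction and masses are not known exactly. Their poses are not given: they have to be found in the camera images.
- dabber_a_center (a point): Centre of a glue dabber: wooden spine 80 long (x), 16 thick, 42 tall on edge, yellow foam cushion 14 thick and 34 tall on each long side; 44 wide (y) over the foam, about 80 g. Point 21 above its underside, z up (wood 6.5 above the foam). Soft or hard: unseen. Pinched across y, a soft one gives 5 a side (to about 34 wide, at 5 N) and springs back; a hard one stays 44.
- dabber_b_center (a point): Centre of a glue dabber: wooden spine 80 long (x), 16 thick, 42 tall on edge, yellow foam cushion 14 thick and 34 tall on each long side; 44 wide (y) over the foam, about 80 g. Point 21 above its underside, z up (wood 6.5 above the foam). Looks and handles as dabber_a; its firmness may differ.
- dabber_c_center (a point): Centre of a glue dabber: wooden spine 80 long (x), 16 thick, 42 tall on edge, yellow foam cushion 14 thick and 34 tall on each long side; 44 wide (y) over the foam, about 80 g. Point 21 above its underside, z up (wood 6.5 above the foam). Looks and handles as dabber_a; its firmness may differ.
- caddy: Blue open caddy, fixed to the table: a straight channel along its y, 96 wide inside (x), 250 long, floor 5 thick, side walls 40 high. Origin at the centre of its underside. An end wall 45 high closes the +y end (inner face at y = +118); the -y end is open. Dabbers lie in it with their 80 length along x, between the end wall and the clamp.
- clamp (a joint): Travel of the caddy's clamp towards the end wall (caddy +y), m: 0 fully open (215 mm between clamp and end wall), 0.143 fully home against its stop (72 mm left, which squeezes two soft dabbers from 88 to 72; with a hard one among them it stops short). Starts at 0 to 0.015. Stiff: takes about 8 N to slide, 12 N with the squeeze, and stays where it is left.
- clamp_tab (a point): Grip point on the clamp's orange tab, 75 above the table. The tab stands upright on the white clamp plate: 44 wide (caddy x), 14 thick (caddy y, 7 either side of this point, as is the plate), from 41 to 97 above the table. The dabbers' tops in the caddy are at 47. It can be pinched from above across its 14, or pushed.
- waste_bin: Black open plastic bin, fixed to the table, 160 by 160 by 90 high, walls and floor 4 thick; origin at the centre of its underside, sides along its x and y.
- glue_jar: Small glue jar with a white cap, 30 across, 50 tall, loose; origin at the centre of its underside. Leave it.
- leaf_tin: Flat round gold-coloured tin, 64 across, 22 high, loose; origin at the centre of its underside. Leave it.
Mind the look-alikes: they are no part of the job. What is shaped like the part that bears dabber_b_center but pink or red is not meant. Leave any turquoise look-alike of the part that bears dabber_c_center alone.

How it is judged:
By the outcome, as a careful person would: the job done as asked, in the order asked, and still so for the second after the job is handed in, with the robot touching nothing.
It also fails if it takes over 69 s, if anything falls off the work surface, if the arm or the gripper's body presses on something with over 40 N, if the wrist force passes 120 N, or if a joint passes its speed limit or range.

ROBOT

A 6-joint arm with a two-finger parallel gripper is mounted at the origin on the work surface. World frame = base frame: x ahead of the robot, y to its left, z up, the work surface at z = 0. Lengths are in m, angles in degrees, forces in N, time in s.
With the tool pointing down it reaches from about 0.325 to 0.75 m from the base axis. Payload 7.6 kg.
Tool frame: the origin (TCP) lies midway between the tips of the shut fingers; the grasp point (between the pads) lies 19 mm behind it; z points along the fingers, y is the line along which they close (so a half turn about z gives the same grasp; the last joint's range is limited). The gripper opens to 85 mm and grips with 20 to 120 N. Pads are 22 mm wide; open, the fingers measure 114 mm over their backs; the gripper's body (76 mm by 85 mm) begins 54 mm behind the grasp point. The pads swing forward as they close: fully open they stand 13 mm farther back than shut.
Start: joints at [71.717, 2.991, 80.254, -0, 96.75, -4.028], TCP at [0.129, 0.509, 0.231] pointing down, gripper open.
Joint ranges: [-166.34, 166.34], [-52.06, 124.39], [6.96, 135.62], [-60.46, 240.46], [14.63, 156.25], [-167.68, 167.68]. Speed limits (degrees/s): [147.25, 147.25, 172.46, 180, 180, 180].

INTERFACE

Orientations are given as [roll, pitch, yaw] about the fixed x, y, z axes, in that order (R = Rz(yaw) Ry(pitch) Rx(roll)).
In Python, from workcell import get_obs, vision, ctrl, find_in gives the robot as it stands.
- The arm moves only by the tool drive_tool, never from a script. Its argument "plan" is a list of rows, each a list of 7 numbers: the shift along the tool's x, y, z as a fraction of full scale, then the turn, a rotation vector about the tool's x, y, z as a fraction of full scale, then the opening, from 0 (shut) to 1 (fully open). In form: [[dx, dy, dz, rx, ry, rz, gripper], ...]. A call has 1 to 12 rows; each row shifts and turns the commanded pose from where the row before left it, along the tool's axes as they then stand; what a row does not reach is not made up. Full scale, the value 1, is 0.2 m for a shift and pi/2 rad for a turn. A row lasts 1/12 s, in which the tool goes at most 41.7 mm and 7.16 degrees, less where a joint would pass 70% of its speed; a pose out of reach is approached as far as the arm can. A call with a number of a shift or a turn outside -1 to 1 is refused whole. A call with a gripper value outside its range is refused whole. The fingers move at their own pace and stop on an object; the grip force is fixed at half the most. Time passes only in rows, so rows that do not move let the fingers close. It gives the time, the measured TCP pose, the force, the opening and the grip force at its end, in the units of the state.
- get_obs(): the state, without advancing time (a new reading comes with each control period).
- vision.camera(name): name is "side" or "top" or "wrist"; returns a dict with "img" (420x560x3 uint8, red, green, blue), "depth" (420x560 float32, m along the optical axis (not along the pixel's ray), 0 where there is no reading), "fx", "fy", "cx", "cy" (pixels), "k1" (the pictures are not rectified: a ray, as slopes to the right and down, at radius r is drawn at 1 + k1 r^2 times it, then the intrinsics apply), "eye" and "rotation" of the camera in the world. Camera axes: x right, y down, z forward; pixel columns grow to the right and rows downward; lengths in m; the calibration is good to about 2 mm. A picture is of the moment at which its call begins.
- ctrl.sign_off(): hands the job in; it is judged then, once.
Trained networks look in a picture, given as the dict that the camera call returned (one of the last four; its "shot" number tells which), for a name from the list of things; names that differ only in an ending like _2 or _b are one class to them, and where a whole thing is asked for, a point or a joint stands for the part that bears it (a point fixed in the world has none). Each returns a list of dicts, best first, with "confidence" (0 to 1); they miss things now and then, are a little off and sometimes report something else, mostly with a low value. They report only what shows in the picture. A call takes as long as a camera call. They do not tell look-alikes from the thing itself.
- find_in(picture, thing): "point" ([x, y, z] in m, in world coordinates, good to about 4 mm: the middle of the surface that is visible of it).
The state is a dict: "time": time; "joints": joint angles; "joint_vel": joint speeds; "effort": joint torques, N m; "position": TCP position; "tool_rot": TCP orientation; "wrist_force": force on the tool from outside, world axes, zero at the start; "torque": the same for the moment, N m; "grip_width": finger opening in m; "grasp_force": force on a finger pad.
Only numpy, scipy, OpenCV 4.12 (cv2) and the standard library are available. Lean on these libraries where they do the work, as an engineer would, in place of code of your own. Each camera call takes 0.05 s, during which the arm holds its last target. There are 200 camera calls.

## Working session

There is one attempt and no reset: what is moved stays moved. The work goes in short steps, Python scripts to look and compute and a tool call to move; the robot and the scene stay as the last step left them, time stands still between calls to the robot, and variables do not carry over. Pictures are saved under pics/ and viewed, at most 10 in all, crops included, and the job is handed in when it is done.

Besides the shell and the picture viewer there is one more tool, called after "Emit:" in YAML: its name, and indented under it one key for each argument. drive_tool: Moves the arm, as the interface text tells. Its arguments: {"type":"object","properties":{"plan":{"type":"array"}},"required":["plan"]}

```bash
mkdir -p pics; cat > h.py <<'E'
import numpy as np,cv2
from workcell import get_obs, vision, ctrl, find_in
def cloud(p):
    h,w=p["depth"].shape
    u,v=np.meshgrid(np.arange(w),np.arange(h))
    K=np.array([[p["fx"],0,p["cx"]],[0,p["fy"],p["cy"]],[0,0,1.]])
    q=cv2.undistortPoints(np.stack([u,v],-1).reshape(-1,1,2).astype(float),K,np.array([p["k1"],0,0,0.])).reshape(h,w,2)
    d=p["depth"]
    c=np.dstack([q*d[...,None],d])
    W=c@np.array(p["rotation"]).T+np.array(p["eye"])
    W[d==0]=np.nan
    return W
def save(p,n): cv2.imwrite(f"pics/{n}.png",p["img"][...,::-1])
def proj(p,X):
    c=(np.array(X)-p["eye"])@np.array(p["rotation"]); s=c[:2]/c[2]; s=s*(1+p["k1"]*(s@s)); return s*[p["fx"],p["fy"]]+[p["cx"],p["cy"]]
E
python3 - <<'E'
from h import *
ps={}
for n in ["top","side"]:
    p=vision.camera(n); save(p,n+"0"); print(n,p["eye"])
    for t in ["dabber_a_center","caddy","clamp","clamp_tab","waste_bin","glue_jar","leaf_tin"]:
        try:
            for r in find_in(p,t): print(t,np.round(r["point"],3),round(r["confidence"],2),np.round(proj(p,r["point"])))
        except Exception as e: print(t,e)
print(get_obs())
E
```

```text
top [0.4157983  0.00179608 1.05469588]
dabber_a_center invalid index to scalar variable.
caddy invalid index to scalar variable.
clamp invalid index to scalar variable.
clamp_tab invalid index to scalar variable.
waste_bin invalid index to scalar variable.
glue_jar invalid index to scalar variable.
leaf_tin invalid index to scalar variable.
side [ 0.4394657  -0.73360815  0.58281592]
dabber_a_center invalid index to scalar variable.
caddy invalid index to scalar variable.
clamp invalid index to scalar variable.
clamp_tab invalid index to scalar variable.
waste_bin invalid index to scalar variable.
glue_jar invalid index to scalar variable.
leaf_tin invalid index to scalar variable.
{'time': 0.8, 'joints': array([ 7.17180760e+01,  2.99018430e+00,  8.02544847e+01, -1.25354626e-03,
        9.67486205e+01, -4.02897254e+00]), 'joint_vel': array([-0.04692932, -0.02624611,  0.11320035,  0.05610042,  0.03350202,
        0.05235875]), 'effort': array([-6.06819299e-05, -3.81515622e+01, -3.60290229e+01, -1.61189141e-04,
        4.00597673e-04,  1.61604208e-05]), 'position': array([0.129257  , 0.50886262, 0.2313268 ]), 'tool_rot': array([1.79993394e+02, 1.71324751e-03, 1.65746901e+02]), 'wrist_force': array([ 0.19323543, -0.08470858, -0.29070342]), 'torque': array([-0.03495337, -0.01392153, -0.05686739]), 'grasp_force': 0.0, 'grip_width': 0.08526357353841044}
```

```bash
sed -i 's/np.array(p\["rotation"\])/rot(p)/g; 2a from scipy.spatial.transform import Rotation as R\ndef rot(p):\n    r=np.array(p["rotation"]); return r if r.ndim==2 else (R.from_quat(r) if r.size==4 else R.from_euler("xyz",r,degrees=True)).as_matrix()' h.py
python3 - <<'E'
from h import *
for n in ["top","side"]:
    p=vision.camera(n); save(p,n+"1"); print(n,p["rotation"])
    W=cloud(p); np.savez(n+".npz",W=W,img=p["img"])
    for t in ["dabber_a_center","caddy","clamp","clamp_tab","waste_bin","glue_jar","leaf_tin"]:
        for r in find_in(p,t): print(t,np.round(r["point"],3),round(r["confidence"],2),np.round(proj(p,r["point"])))
E
```

```text
top [-177.51384876   -0.92467678  -90.2098837 ]
dabber_a_center [ 0.474 -0.051  0.035] 0.81 [288. 205.]
caddy [0.472 0.297 0.004] 0.79 [153. 208.]
clamp [ 0.62  -0.107  0.034] 0.69 [310. 148.]
clamp [0.56  0.251 0.07 ] 0.54 [165. 170.]
clamp_tab [0.557 0.249 0.067] 0.61 [166. 171.]
waste_bin [ 0.435 -0.31  -0.001] 0.83 [386. 221.]
glue_jar [ 0.719 -0.048  0.048] 0.56 [287. 108.]
glue_jar [ 0.473 -0.052  0.034] 0.3 [289. 206.]
leaf_tin [0.727 0.208 0.019] 0.82 [187. 108.]
side [-124.81843927    0.40415508   -1.46178085]
dabber_a_center [ 0.477 -0.069  0.038] 0.71 [292. 245.]
caddy [0.483 0.276 0.022] 0.97 [289. 177.]
clamp [0.56  0.242 0.063] 0.48 [316. 170.]
clamp_tab [0.563 0.242 0.061] 0.46 [317. 170.]
clamp_tab [0.608 0.007 0.03 ] 0.17 [345. 227.]
waste_bin [ 0.434 -0.284  0.034] 0.73 [274. 323.]
waste_bin [0.608 0.007 0.029] 0.6 [344. 227.]
glue_jar [ 0.728 -0.062  0.034] 0.59 [401. 242.]
glue_jar [0.483 0.279 0.017] 0.53 [289. 178.]
leaf_tin [0.725 0.191 0.026] 0.65 [375. 188.]
```

View pics/top0.png

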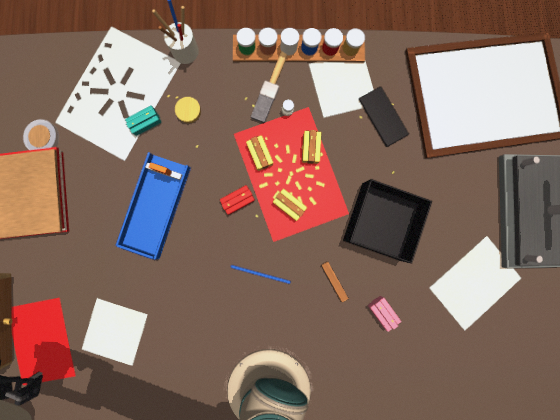

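View pics/side0.png

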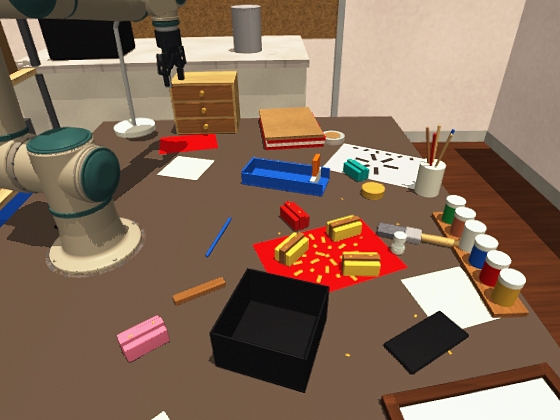

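Candidates in the top picture: the yellow dabbers at (260,152), (312,146) and (290,205) are the ones wanted. The red one (237,200), pink one (385,314) and turquoise one (142,120) are look-alikes to leave. The caddy is at (153,207) with its tab at (163,170), and the bin is at (387,221).

```bash
python3 - <<'E'
from h import *
def load(n):
    d=np.load(n+".npz"); return d["W"].reshape(-1,3),cv2.cvtColor(d["img"],cv2.COLOR_RGB2HSV).reshape(-1,3)
D={n:load(n) for n in("top","side")}
def rect(P,tag):
    (c,s,a)=cv2.minAreaRect(P[:,:2].astype(np.float32)*1000); 
    if s[0]<s[1]: s=s[::-1]; a+=90
    print(tag,len(P),"c",np.round(c,1),"size",np.round(s,1),"long axis deg",round(((a+90)%180)-90,1),"zmax",np.round(np.nanpercentile(P[:,2],[5,50,95]),3))
W,H=D["top"]
def near(W,c,r): return np.hypot(W[:,0]-c[0],W[:,1]-c[1])<r
g=np.load("top.npz")["W"]
for px in [(260,152),(312,146),(290,205),(237,200)]:
    c=g[px[1],px[0]]; print(px,np.round(c,3))
    for n in D:
        W,H=D[n]
        m=near(W,c,.055)&(W[:,2]>.015)&(W[:,2]<.07); rect(W[m],n+" all")
        m=near(W,c,.055)&(W[:,2]>.0385)&(W[:,2]<.07); 
        if m.sum()>5: rect(W[m],n+" wood")
for n in D:
    W,H=D[n]
    b=(H[:,0]>100)&(H[:,0]<125)&(H[:,1]>150)&near(W,(.47,.29),.2)
    rect(W[b],n+" caddy all"); rect(W[b&(W[:,2]>.034)],n+" caddy hi")
    o=(H[:,0]>3)&(H[:,0]<18)&(H[:,1]>150)&near(W,(.56,.25),.06)&(W[:,2]>.05); rect(W[o],n+" tab")
    w=(H[:,1]<60)&(H[:,2]>120)&near(W,(.56,.25),.06)&(W[:,2]>.02); rect(W[w],n+" plate")
    k=near(W,(.435,-.31),.13)&(W[:,2]>.075)&(W[:,2]<.11); rect(W[k],n+" bin")
im=cv2.imread("pics/top0.png")
cv2.imwrite("pics/crop0.png",cv2.resize(im[100:260,110:340],None,fx=3.4,fy=3.4,interpolation=cv2.INTER_CUBIC))
E
```

```text
(260, 152) [0.608 0.019 0.04 ]
top all 565 c [609.1  21.7] size [79.9 44.2] long axis deg 22.4 zmax [0.032 0.038 0.045]
top wood 237 c [608.9  22.5] size [79.8 41.5] long axis deg 21.6 zmax [0.039 0.042 0.046]
side all 532 c [608.7  18.8] size [79.9 46.4] long axis deg 23.5 zmax [0.018 0.033 0.04 ]
side wood 104 c [609.   18.6] size [78.3 16.8] long axis deg 21.5 zmax [0.039 0.04  0.041]
(312, 146) [ 0.623 -0.111  0.045]
top all 567 c [ 624.9 -111.1] size [80.4 44.1] long axis deg -4.0 zmax [0.029 0.037 0.045]
top wood 223 c [ 624.9 -109.4] size [80.  40.5] long axis deg -0.3 zmax [0.039 0.043 0.046]
side all 702 c [ 625.1 -114.3] size [80.9 47.4] long axis deg -6.0 zmax [0.018 0.033 0.04 ]
side wood 150 c [ 624.9 -113.6] size [79.8 16.2] long axis deg -2.0 zmax [0.039 0.04  0.041]
(290, 205) [ 0.475 -0.055  0.041]
top all 555 c [476.5 -54.3] size [79.  44.4] long axis deg 51.4 zmax [0.033 0.037 0.044]
top wood 238 c [476.6 -54.4] size [78.7 40.4] long axis deg 49.4 zmax [0.039 0.042 0.045]
side all 614 c [476.3 -57.1] size [80.3 46. ] long axis deg 50.2 zmax [0.018 0.033 0.04 ]
side
[... 720 characters left out ...]
] long axis deg 71.3 zmax [0.066 0.097 0.099]
top plate 79 c [562.3 262.3] size [92.8 13.5] long axis deg 71.5 zmax [0.041 0.043 0.049]
top bin 714 c [ 433. -295.] size [161.2 160.6] long axis deg 70.6 zmax [0.077 0.089 0.093]
side caddy all 2189 c [464.1 311.3] size [287.3 150.8] long axis deg -20.3 zmax [0.001 0.016 0.037]
side caddy hi 307 c [474.1 290.2] size [248.8 113. ] long axis deg -18.8 zmax [0.034 0.036 0.042]
side tab 124 c [561.5 259.7] size [46.6 14.9] long axis deg 70.3 zmax [0.054 0.079 0.095]
side plate 51 c [563.4 257.3] size [86.8 12.8] long axis deg 67.8 zmax [0.021 0.038 0.041]
side bin 1796 c [ 432.6 -295.9] size [162.5 160.9] long axis deg 70.4 zmax [0.076 0.085 0.089]
```

View pics/crop0.png

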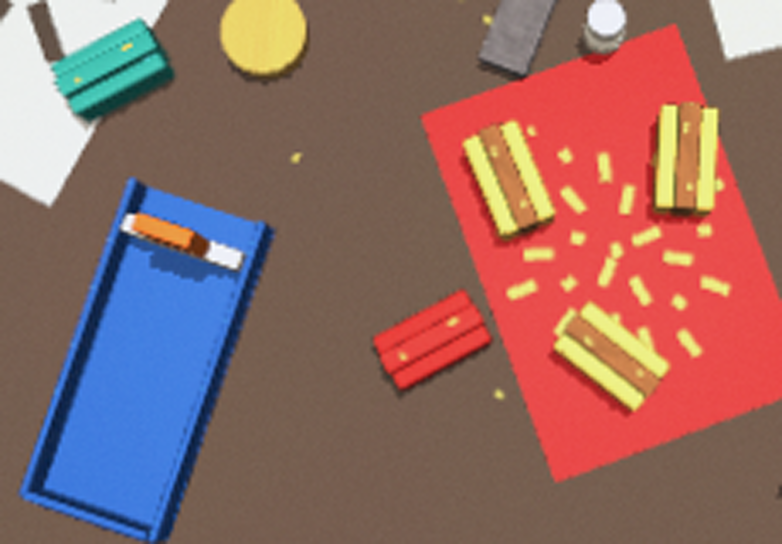

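The crop confirms three yellow dabbers and shows the caddy's closed end at its bottom (crop ~(95,520)). The clamp is at the far end (crop ~(180,240)). Next is a helper that turns a target pose into rows.

```bash
cat > plan.py <<'E'
import sys,json,math,numpy as np
from workcell import get_obs
# usage: plan.py x y z yaw grip n  [x y z yaw grip n ...]   mm, deg ; '-' keeps
def main():
    o=get_obs(); P=np.array(o["position"])*1000; yaw=o["tool_rot"][2]; a=sys.argv[1:]; rows=[]
    print("tilt",np.round(o["tool_rot"][:2],2),"at",np.round(P,1),round(yaw,1),"t",round(o["time"],2))
    for k in range(0,len(a),6):
        T=np.array([P[i] if a[k+i]=='-' else float(a[k+i]) for i in range(3)])
        Y=yaw if a[k+3]=='-' else float(a[k+3]); d=(Y-yaw+180)%360-180; n=int(a[k+5])
        if np.linalg.norm(T-P)/n>41 or abs(d)/n>7.1: print("TOO FAST",np.linalg.norm(T-P)/n,d/n)
        for i in range(n):
            y=math.radians(yaw); s=(T-P)/n
            tx=np.array([math.cos(y),math.sin(y),0]); ty=np.array([math.sin(y),-math.cos(y),0])
            rows.append([round(float(v),3)+0 for v in (s@tx/200,s@ty/200,-s[2]/200,0,0,-d/n/90)]+[float(a[k+4])]); yaw+=d/n
        P=T; yaw=Y
    for i in range(0,len(rows),12): print(json.dumps(rows[i:i+12]))
main()
E
python3 plan.py 476.4 -55.7 100 51 1 18 476.4 -55.7 4 51 1 4 476.4 -55.7 4 51 1 2
```

```text
tilt [179.99  -0.  ] at [129.3 508.9 231.4] 165.7 t 1.6
[[-0.132, -0.128, 0.036, 0.0, 0.0, 0.071, 1.0], [-0.145, -0.113, 0.036, 0.0, 0.0, 0.071, 1.0], [-0.157, -0.096, 0.036, 0.0, 0.0, 0.071, 1.0], [-0.167, -0.078, 0.036, 0.0, 0.0, 0.071, 1.0], [-0.174, -0.059, 0.036, 0.0, 0.0, 0.071, 1.0], [-0.18, -0.039, 0.036, 0.0, 0.0, 0.071, 1.0], [-0.183, -0.019, 0.036, 0.0, 0.0, 0.071, 1.0], [-0.184, 0.001, 0.036, 0.0, 0.0, 0.071, 1.0], [-0.183, 0.022, 0.036, 0.0, 0.0, 0.071, 1.0], [-0.179, 0.042, 0.036, 0.0, 0.0, 0.071, 1.0], [-0.173, 0.062, 0.036, 0.0, 0.0, 0.071, 1.0], [-0.166, 0.081, 0.036, 0.0, 0.0, 0.071, 1.0]]
[[-0.156, 0.098, 0.036, 0.0, 0.0, 0.071, 1.0], [-0.144, 0.115, 0.036, 0.0, 0.0, 0.071, 1.0], [-0.13, 0.13, 0.036, 0.0, 0.0, 0.071, 1.0], [-0.115, 0.144, 0.036, 0.0, 0.0, 0.071, 1.0], [-0.098, 0.156, 0.036, 0.0, 0.0, 0.071, 1.0], [-0.08, 0.166, 0.036, 0.0, 0.0, 0.071, 1.0], [0.0, 0.0, 0.12, 0.0, 0.0, 0.0, 1.0], [0.0, 0.0, 0.12, 0.0, 0.0, 0.0, 1.0], [0.0, 0.0, 0.12, 0.0, 0.0, 0.0, 1.0], [0.0, 0.0, 0.12, 0.0, 0.0, 0.0, 1.0], [0.0, 0.0, 0.0, 0.0, 0.0, 0.0, 1.0], [0.0, 0.0, 0.0, 0.0, 0.0, 0.0, 1.0]]
```

Emit:
drive_tool:
  plan:
    - [-0.132, -0.128, 0.036, 0, 0, 0.071, 1]
    - [-0.145, -0.113, 0.036, 0, 0, 0.071, 1]
    - [-0.157, -0.096, 0.036, 0, 0, 0.071, 1]
    - [-0.167, -0.078, 0.036, 0, 0, 0.071, 1]
    - [-0.174, -0.059, 0.036, 0, 0, 0.071, 1]
    - [-0.18, -0.039, 0.036, 0, 0, 0.071, 1]
    - [-0.183, -0.019, 0.036, 0, 0, 0.071, 1]
    - [-0.184, 0, 0.036, 0, 0, 0.071, 1]
    - [-0.183, 0.022, 0.036, 0, 0, 0.071, 1]
    - [-0.179, 0.042, 0.036, 0, 0, 0.071, 1]
    - [-0.173, 0.062, 0.036, 0, 0, 0.071, 1]
    - [-0.166, 0.081, 0.036, 0, 0, 0.071, 1]

```text
time: 2.6
position: [0.3605, 0.1304, 0.1449]
tool_rot: [179.9, -0.0, 88.8]
wrist_force: [0.9, 0.5, 0.5]
grip_width: 0.0853
grasp_force: 0.0
```

Emit:
drive_tool:
  plan:
    - [-0.156, 0.098, 0.036, 0, 0, 0.071, 1]
    - [-0.144, 0.115, 0.036, 0, 0, 0.071, 1]
    - [-0.13, 0.13, 0.036, 0, 0, 0.071, 1]
    - [-0.115, 0.144, 0.036, 0, 0, 0.071, 1]
    - [-0.098, 0.156, 0.036, 0, 0, 0.071, 1]
    - [-0.08, 0.166, 0.036, 0, 0, 0.071, 1]
    - [0, 0, 0, 0, 0, 0, 1]
    - [0, 0, 0, 0, 0, 0, 1]

```text
time: 3.27
position: [0.4746, -0.058, 0.1008]
tool_rot: [-179.9, 0.0, 50.6]
wrist_force: [-1.0, 0.4, 0.7]
grip_width: 0.0851
grasp_force: 0.0
```

```bash
python3 plan.py 476.4 -55.7 4 51 1 6 476.4 -55.7 4 51 0 6
```

```text
tilt [-1.799e+02  4.000e-02] at [474.6 -58.  100.8] 50.6 t 3.27
[[0.002, 0.0, 0.081, 0.0, 0.0, -0.001, 1.0], [0.002, 0.0, 0.081, 0.0, 0.0, -0.001, 1.0], [0.002, 0.0, 0.081, 0.0, 0.0, -0.001, 1.0], [0.002, 0.0, 0.081, 0.0, 0.0, -0.001, 1.0], [0.002, 0.0, 0.081, 0.0, 0.0, -0.001, 1.0], [0.002, 0.0, 0.081, 0.0, 0.0, -0.001, 1.0], [0.0, 0.0, 0.0, 0.0, 0.0, 0.0, 0.0], [0.0, 0.0, 0.0, 0.0, 0.0, 0.0, 0.0], [0.0, 0.0, 0.0, 0.0, 0.0, 0.0, 0.0], [0.0, 0.0, 0.0, 0.0, 0.0, 0.0, 0.0], [0.0, 0.0, 0.0, 0.0, 0.0, 0.0, 0.0], [0.0, 0.0, 0.0, 0.0, 0.0, 0.0, 0.0]]
```

Emit:
drive_tool:
  plan:
    - [0.002, 0, 0.08, 0, 0, 0, 1]
    - [0.002, 0, 0.08, 0, 0, 0, 1]
    - [0.002, 0, 0.08, 0, 0, 0, 1]
    - [0.002, 0, 0.08, 0, 0, 0, 1]
    - [0.002, 0, 0.08, 0, 0, 0, 1]
    - [0.002, 0, 0.08, 0, 0, 0, 1]
    - [0, 0, 0, 0, 0, 0, 0]
    - [0, 0, 0, 0, 0, 0, 0]
    - [0, 0, 0, 0, 0, 0, 0]
    - [0, 0, 0, 0, 0, 0, 0]
    - [0, 0, 0, 0, 0, 0, 0]
    - [0, 0, 0, 0, 0, 0, 0]

```text
time: 4.27
position: [0.4777, -0.055, 0.0084]
tool_rot: [179.8, -0.1, 50.7]
wrist_force: [-3.2, 1.1, 10.7]
grip_width: 0.031
grasp_force: 62.3
```

Emit:
drive_tool:
  plan:
    - [0, 0, 0, 0, 0, 0, 0]
    - [0, 0, 0, 0, 0, 0, 0]
    - [0, 0, 0, 0, 0, 0, 0]
    - [0, 0, 0, 0, 0, 0, 0]

```text
time: 4.6
position: [0.4777, -0.055, 0.0084]
tool_rot: [179.8, -0.1, 50.7]
wrist_force: [-3.0, 1.5, 10.3]
grip_width: 0.0313
grasp_force: 62.3
```

Dabber at (290,205) closes to 31 mm, so it is soft. Next I test the dabber at (312,146).

```bash
python3 plan.py - - - - 1 4 - - 105 - 1 3 625 -112.7 105 -3 1 9 625 -112.7 105 - 1 2 - - 10 - 1 5 - - - - 0 1
```

```text
tilt [ 1.7982e+02 -1.2000e-01] at [477.7 -55.    8.4] 50.7 t 4.6
[[0.0, 0.0, 0.0, 0.0, 0.0, 0.0, 1.0], [0.0, 0.0, 0.0, 0.0, 0.0, 0.0, 1.0], [0.0, 0.0, 0.0, 0.0, 0.0, 0.0, 1.0], [0.0, 0.0, 0.0, 0.0, 0.0, 0.0, 1.0], [0.0, 0.0, -0.161, 0.0, 0.0, 0.0, 1.0], [0.0, 0.0, -0.161, 0.0, 0.0, 0.0, 1.0], [0.0, 0.0, -0.161, 0.0, 0.0, 0.0, 1.0], [0.027, 0.084, 0.0, 0.0, 0.0, 0.066, 1.0], [0.036, 0.08, 0.0, 0.0, 0.0, 0.066, 1.0], [0.044, 0.076, 0.0, 0.0, 0.0, 0.066, 1.0], [0.051, 0.071, 0.0, 0.0, 0.0, 0.066, 1.0], [0.059, 0.066, 0.0, 0.0, 0.0, 0.066, 1.0]]
[[0.065, 0.059, 0.0, 0.0, 0.0, 0.066, 1.0], [0.071, 0.052, 0.0, 0.0, 0.0, 0.066, 1.0], [0.076, 0.044, 0.0, 0.0, 0.0, 0.066, 1.0], [0.08, 0.036, 0.0, 0.0, 0.0, 0.066, 1.0], [0.0, 0.0, 0.0, 0.0, 0.0, 0.0, 1.0], [0.0, 0.0, 0.0, 0.0, 0.0, 0.0, 1.0], [0.0, 0.0, 0.095, 0.0, 0.0, 0.0, 1.0], [0.0, 0.0, 0.095, 0.0, 0.0, 0.0, 1.0], [0.0, 0.0, 0.095, 0.0, 0.0, 0.0, 1.0], [0.0, 0.0, 0.095, 0.0, 0.0, 0.0, 1.0], [0.0, 0.0, 0.095, 0.0, 0.0, 0.0, 1.0], [0.0, 0.0, 0.0, 0.0, 0.0, 0.0, 0.0]]
```

Emit:
drive_tool:
  plan:
    - [0, 0, 0, 0, 0, 0, 1]
    - [0, 0, 0, 0, 0, 0, 1]
    - [0, 0, 0, 0, 0, 0, 1]
    - [0, 0, -0.16, 0, 0, 0, 1]
    - [0, 0, -0.16, 0, 0, 0, 1]
    - [0, 0, -0.16, 0, 0, 0, 1]
    - [0, 0, 0, 0, 0, 0, 1]
    - [0.027, 0.084, 0, 0, 0, 0.066, 1]
    - [0.036, 0.08, 0, 0, 0, 0.066, 1]
    - [0.044, 0.076, 0, 0, 0, 0.066, 1]
    - [0.051, 0.071, 0, 0, 0, 0.066, 1]
    - [0.059, 0.066, 0, 0, 0, 0.066, 1]

```text
time: 5.6
position: [0.5588, -0.0871, 0.1013]
tool_rot: [-180.0, 0.0, 20.7]
wrist_force: [0.0, 0.7, -0.6]
grip_width: 0.0853
grasp_force: 0.0
```

Emit:
drive_tool:
  plan:
    - [0.065, 0.059, 0, 0, 0, 0.066, 1]
    - [0.071, 0.052, 0, 0, 0, 0.066, 1]
    - [0.076, 0.044, 0, 0, 0, 0.066, 1]
    - [0.08, 0.036, 0, 0, 0, 0.066, 1]
    - [0, 0, 0, 0, 0, 0, 1]
    - [0, 0, 0, 0, 0, 0, 1]

```text
time: 6.1
position: [0.6237, -0.1121, 0.1008]
tool_rot: [-180.0, 0.1, -2.6]
wrist_force: [0.4, -0.3, -0.1]
grip_width: 0.0852
grasp_force: 0.0
```

```bash
python3 plan.py 625 -112.7 10 -3 1 5 - - - - 0 7
```

```text
tilt [-1.7998e+02  6.0000e-02] at [ 623.7 -112.1  100.8] -2.6 t 6.1
[[0.001, 0.001, 0.091, 0.0, 0.0, 0.001, 1.0], [0.001, 0.001, 0.091, 0.0, 0.0, 0.001, 1.0], [0.001, 0.001, 0.091, 0.0, 0.0, 0.001, 1.0], [0.001, 0.001, 0.091, 0.0, 0.0, 0.001, 1.0], [0.001, 0.001, 0.091, 0.0, 0.0, 0.001, 1.0], [0.0, 0.0, 0.0, 0.0, 0.0, 0.0, 0.0], [0.0, 0.0, 0.0, 0.0, 0.0, 0.0, 0.0], [0.0, 0.0, 0.0, 0.0, 0.0, 0.0, 0.0], [0.0, 0.0, 0.0, 0.0, 0.0, 0.0, 0.0], [0.0, 0.0, 0.0, 0.0, 0.0, 0.0, 0.0], [0.0, 0.0, 0.0, 0.0, 0.0, 0.0, 0.0], [0.0, 0.0, 0.0, 0.0, 0.0, 0.0, 0.0]]
```

Emit:
drive_tool:
  plan:
    - [0, 0, 0.09, 0, 0, 0, 1]
    - [0, 0, 0.09, 0, 0, 0, 1]
    - [0, 0, 0.09, 0, 0, 0, 1]
    - [0, 0, 0.09, 0, 0, 0, 1]
    - [0, 0, 0.09, 0, 0, 0, 1]
    - [0, 0, 0, 0, 0, 0, 0]
    - [0, 0, 0, 0, 0, 0, 0]
    - [0, 0, 0, 0, 0, 0, 0]
    - [0, 0, 0, 0, 0, 0, 0]
    - [0, 0, 0, 0, 0, 0, 0]
    - [0, 0, 0, 0, 0, 0, 0]
    - [0, 0, 0, 0, 0, 0, 0]

```text
time: 7.1
position: [0.6248, -0.1122, 0.014]
tool_rot: [180.0, -0.2, -2.7]
wrist_force: [-1.2, -0.2, 7.2]
grip_width: 0.0429
grasp_force: 63.3
```

It closes to only 43 mm, so this is the hard one and goes in the bin.

```bash
python3 plan.py - - 170 - 0 5 433 -295.5 170 - 0 7 433 -295.5 - - 0 1 - - 50 - 0 5 - - - - 0 1 - - - - 1 4 - - 170 - 1 5
```

```text
tilt [179.97  -0.19] at [ 624.8 -112.2   14. ] -2.7 t 7.1
[[0.0, 0.0, -0.156, 0.0, 0.0, 0.0, 0.0], [0.0, 0.0, -0.156, 0.0, 0.0, 0.0, 0.0], [0.0, 0.0, -0.156, 0.0, 0.0, 0.0, 0.0], [0.0, 0.0, -0.156, 0.0, 0.0, 0.0, 0.0], [0.0, 0.0, -0.156, 0.0, 0.0, 0.0, 0.0], [-0.131, 0.137, 0.0, 0.0, 0.0, 0.0, 0.0], [-0.131, 0.137, 0.0, 0.0, 0.0, 0.0, 0.0], [-0.131, 0.137, 0.0, 0.0, 0.0, 0.0, 0.0], [-0.131, 0.137, 0.0, 0.0, 0.0, 0.0, 0.0], [-0.131, 0.137, 0.0, 0.0, 0.0, 0.0, 0.0], [-0.131, 0.137, 0.0, 0.0, 0.0, 0.0, 0.0], [-0.131, 0.137, 0.0, 0.0, 0.0, 0.0, 0.0]]
[[0.0, 0.0, 0.0, 0.0, 0.0, 0.0, 0.0], [0.0, 0.0, 0.12, 0.0, 0.0, 0.0, 0.0], [0.0, 0.0, 0.12, 0.0, 0.0, 0.0, 0.0], [0.0, 0.0, 0.12, 0.0, 0.0, 0.0, 0.0], [0.0, 0.0, 0.12, 0.0, 0.0, 0.0, 0.0], [0.0, 0.0, 0.12, 0.0, 0.0, 0.0, 0.0], [0.0, 0.0, 0.0, 0.0, 0.0, 0.0, 0.0], [0.0, 0.0, 0.0, 0.0, 0.0, 0.0, 1.0], [0.0, 0.0, 0.0, 0.0, 0.0, 0.0, 1.0], [0.0, 0.0, 0.0, 0.0, 0.0, 0.0, 1.0], [0.0, 0.0, 0.0, 0.0, 0.0, 0.0, 1.0], [0.0, 0.0, -0.12, 0.0, 0.0, 0.0, 1.0]]
[[0.0, 0.0, -0.12, 0.0, 0.0, 0.0, 1.0], [0.0, 0.0, -0.12, 0.0, 0.0, 0.0, 1.0], [0.0, 0.0, -0.12, 0.0, 0.0, 0.0, 1.0], [0.0, 0.0, -0.12, 0.0, 0.0, 0.0, 1.0]]
```

Emit:
drive_tool:
  plan:
    - [0, 0, -0.16, 0, 0, 0, 0]
    - [0, 0, -0.16, 0, 0, 0, 0]
    - [0, 0, -0.16, 0, 0, 0, 0]
    - [0, 0, -0.16, 0, 0, 0, 0]
    - [0, 0, -0.16, 0, 0, 0, 0]
    - [-0.131, 0.137, 0, 0, 0, 0, 0]
    - [-0.131, 0.137, 0, 0, 0, 0, 0]
    - [-0.131, 0.137, 0, 0, 0, 0, 0]
    - [-0.131, 0.137, 0, 0, 0, 0, 0]
    - [-0.131, 0.137, 0, 0, 0, 0, 0]
    - [-0.131, 0.137, 0, 0, 0, 0, 0]
    - [-0.131, 0.137, 0, 0, 0, 0, 0]

```text
time: 8.1
position: [0.4298, -0.2957, 0.172]
tool_rot: [180.0, -0.0, -2.7]
wrist_force: [0.6, -1.3, -0.8]
grip_width: 0.0426
grasp_force: 62.6
```

Emit:
drive_tool:
  plan:
    - [0, 0, 0, 0, 0, 0, 0]
    - [0, 0, 0, 0, 0, 0, 0]

```text
time: 8.27
position: [0.4302, -0.296, 0.1721]
tool_rot: [180.0, -0.0, -2.9]
wrist_force: [0.1, 0.6, -1.7]
grip_width: 0.0425
grasp_force: 62.5
```

Emit:
drive_tool:
  plan:
    - [0, 0, 0.12, 0, 0, 0, 0]
    - [0, 0, 0.12, 0, 0, 0, 0]
    - [0, 0, 0.12, 0, 0, 0, 0]
    - [0, 0, 0.12, 0, 0, 0, 0]
    - [0, 0, 0.12, 0, 0, 0, 0]
    - [0, 0, 0.05, 0, 0, 0, 0]
    - [0, 0, 0, 0, 0, 0, 0]
    - [0, 0, 0, 0, 0, 0, 1]
    - [0, 0, 0, 0, 0, 0, 1]
    - [0, 0, 0, 0, 0, 0, 1]
    - [0, 0, -0.15, 0, 0, 0, 1]
    - [0, 0, -0.15, 0, 0, 0, 1]

```text
time: 9.27
position: [0.4308, -0.2944, 0.1021]
tool_rot: [-179.9, 0.1, -2.7]
wrist_force: [0.6, -1.1, -0.1]
grip_width: 0.0855
grasp_force: 0.0
```

Emit:
drive_tool:
  plan:
    - [0, 0, -0.15, 0, 0, 0, 1]
    - [0, 0, -0.15, 0, 0, 0, 1]
    - [0, 0, 0, 0, 0, 0, 1]

```text
time: 9.52
position: [0.434, -0.2968, 0.1705]
tool_rot: [179.5, -0.7, -2.7]
wrist_force: [0.8, -0.2, 0.8]
grip_width: 0.0853
grasp_force: 0.0
```

```bash
python3 - <<'E'
from h import *
p=vision.camera("top"); save(p,"top2"); W=cloud(p)
np.savez("top2.npz",W=W,img=p["img"])
for c in [(.609,.0203),(.477,-.0555)]:
    m=(np.hypot(W[...,0]-c[0],W[...,1]-c[1])<.055)&(W[...,2]>.015)&(W[...,2]<.07)
    cc,s,a=cv2.minAreaRect(W[m][:,:2].astype(np.float32)*1000); print(np.round(cc,1),np.round(s,1),a)
E
python3 plan.py 476 -56.5 110 51 1 9 - - - - 1 1
```

```text
[609.2  21.8] [80.6 44.1] 22.462596893310547
[476.5 -54.3] [78.9 44.3] 50.536685943603516
tilt [179.67  -0.47] at [ 433.2 -296.2  167.2] -2.7 t 9.57
[[0.017, -0.134, 0.032, 0.0, 0.0, -0.066, 1.0], [0.031, -0.132, 0.032, 0.0, 0.0, -0.066, 1.0], [0.045, -0.128, 0.032, 0.0, 0.0, -0.066, 1.0], [0.058, -0.122, 0.032, 0.0, 0.0, -0.066, 1.0], [0.07, -0.116, 0.032, 0.0, 0.0, -0.066, 1.0], [0.082, -0.108, 0.032, 0.0, 0.0, -0.066, 1.0], [0.093, -0.099, 0.032, 0.0, 0.0, -0.066, 1.0], [0.102, -0.088, 0.032, 0.0, 0.0, -0.066, 1.0], [0.111, -0.077, 0.032, 0.0, 0.0, -0.066, 1.0], [0.0, 0.0, 0.0, 0.0, 0.0, 0.0, 1.0]]
```

View pics/top2.png

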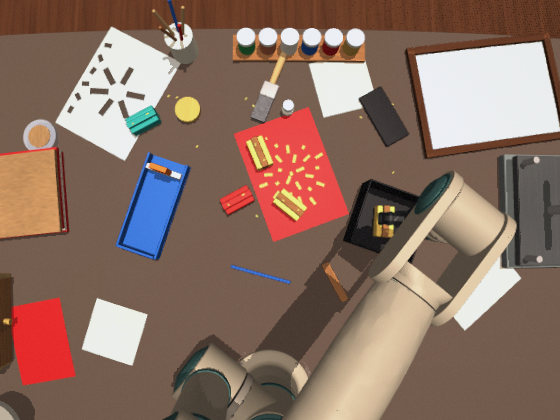

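The hard dabber is in the bin at (383,222). The two soft ones have not moved.

Emit:
drive_tool:
  plan:
    - [0.017, -0.134, 0, 0, 0, -0.066, 1]
    - [0.031, -0.132, 0, 0, 0, -0.066, 1]
    - [0.045, -0.128, 0.02, 0, 0, -0.066, 1]
    - [0.058, -0.122, 0.04, 0, 0, -0.066, 1]
    - [0.07, -0.116, 0.05, 0, 0, -0.066, 1]
    - [0.082, -0.108, 0.05, 0, 0, -0.066, 1]
    - [0.093, -0.099, 0.05, 0, 0, -0.066, 1]
    - [0.102, -0.088, 0.05, 0, 0, -0.066, 1]
    - [0.111, -0.077, 0.03, 0, 0, -0.066, 1]
    - [0, 0, 0, 0, 0, 0, 1]
    - [0, 0, 0, 0, 0, 0, 1]

```text
time: 10.48
position: [0.4744, -0.0541, 0.1033]
tool_rot: [-180.0, 0.0, 50.8]
wrist_force: [-0.3, -0.4, -0.5]
grip_width: 0.0856
grasp_force: 0.0
```

```bash
python3 plan.py 477 -55.3 12 50.7 1 6 - - - - 0 6
```

```text
tilt [-1.7996e+02  2.0000e-02] at [474.4 -54.1 103.3] 50.8 t 10.48
[[0.001, 0.002, 0.076, 0.0, 0.0, 0.0, 1.0], [0.001, 0.002, 0.076, 0.0, 0.0, 0.0, 1.0], [0.001, 0.002, 0.076, 0.0, 0.0, 0.0, 1.0], [0.001, 0.002, 0.076, 0.0, 0.0, 0.0, 1.0], [0.001, 0.002, 0.076, 0.0, 0.0, 0.0, 1.0], [0.001, 0.002, 0.076, 0.0, 0.0, 0.0, 1.0], [0.0, 0.0, 0.0, 0.0, 0.0, 0.0, 0.0], [0.0, 0.0, 0.0, 0.0, 0.0, 0.0, 0.0], [0.0, 0.0, 0.0, 0.0, 0.0, 0.0, 0.0], [0.0, 0.0, 0.0, 0.0, 0.0, 0.0, 0.0], [0.0, 0.0, 0.0, 0.0, 0.0, 0.0, 0.0], [0.0, 0.0, 0.0, 0.0, 0.0, 0.0, 0.0]]
```

Emit:
drive_tool:
  plan:
    - [0.001, 0.002, 0.076, 0, 0, 0, 1]
    - [0.001, 0.002, 0.076, 0, 0, 0, 1]
    - [0.001, 0.002, 0.076, 0, 0, 0, 1]
    - [0.001, 0.002, 0.076, 0, 0, 0, 1]
    - [0.001, 0.002, 0.076, 0, 0, 0, 1]
    - [0.001, 0.002, 0.076, 0, 0, 0, 1]
    - [0, 0, 0, 0, 0, 0, 0]
    - [0, 0, 0, 0, 0, 0, 0]
    - [0, 0, 0, 0, 0, 0, 0]
    - [0, 0, 0, 0, 0, 0, 0]
    - [0, 0, 0, 0, 0, 0, 0]
    - [0, 0, 0, 0, 0, 0, 0]

```text
time: 11.48
position: [0.4784, -0.056, 0.0151]
tool_rot: [179.8, -0.1, 50.7]
wrist_force: [-4.1, 0.1, 11.3]
grip_width: 0.0307
grasp_force: 62.4
```

```bash
python3 - <<'E'
import numpy as np
c=np.array([474.4,290.6]);u=np.array([-.9455,.3256])
for y in (72,4,-92,39): print(y,c+y*u)
E
python3 plan.py - - 145 - 0 4 406.3 314 150 71 0 12 - - - - 0 2
```

```text
72 [406.324  314.0432]
4 [470.618  291.9024]
-92 [561.386  260.6448]
39 [437.5255 303.2984]
tilt [ 1.7985e+02 -8.0000e-02] at [478.4 -56.   15.1] 50.7 t 11.48
[[0.0, 0.0, -0.162, 0.0, 0.0, 0.0, 0.0], [0.0, 0.0, -0.162, 0.0, 0.0, 0.0, 0.0], [0.0, 0.0, -0.162, 0.0, 0.0, 0.0, 0.0], [0.0, 0.0, -0.162, 0.0, 0.0, 0.0, 0.0], [0.1, -0.121, -0.002, 0.0, 0.0, -0.019, 0.0], [0.104, -0.118, -0.002, 0.0, 0.0, -0.019, 0.0], [0.107, -0.115, -0.002, 0.0, 0.0, -0.019, 0.0], [0.111, -0.112, -0.002, 0.0, 0.0, -0.019, 0.0], [0.114, -0.108, -0.002, 0.0, 0.0, -0.019, 0.0], [0.117, -0.105, -0.002, 0.0, 0.0, -0.019, 0.0], [0.12, -0.101, -0.002, 0.0, 0.0, -0.019, 0.0], [0.123, -0.098, -0.002, 0.0, 0.0, -0.019, 0.0]]
[[0.126, -0.094, -0.002, 0.0, 0.0, -0.019, 0.0], [0.128, -0.09, -0.002, 0.0, 0.0, -0.019, 0.0], [0.131, -0.086, -0.002, 0.0, 0.0, -0.019, 0.0], [0.134, -0.083, -0.002, 0.0, 0.0, -0.019, 0.0], [0.0, 0.0, 0.0, 0.0, 0.0, 0.0, 0.0], [0.0, 0.0, 0.0, 0.0, 0.0, 0.0, 0.0]]
```

Emit:
drive_tool:
  plan:
    - [0, 0, -0.162, 0, 0, 0, 0]
    - [0, 0, -0.162, 0, 0, 0, 0]
    - [0, 0, -0.162, 0, 0, 0, 0]
    - [0, 0, -0.162, 0, 0, 0, 0]
    - [0.1, -0.121, 0, 0, 0, -0.019, 0]
    - [0.104, -0.118, 0, 0, 0, -0.019, 0]
    - [0.107, -0.115, 0, 0, 0, -0.019, 0]
    - [0.111, -0.112, 0, 0, 0, -0.019, 0]
    - [0.114, -0.108, 0, 0, 0, -0.019, 0]
    - [0.117, -0.105, 0, 0, 0, -0.019, 0]
    - [0.12, -0.101, 0, 0, 0, -0.019, 0]
    - [0.123, -0.098, 0, 0, 0, -0.019, 0]

```text
time: 12.48
position: [0.4284, 0.1925, 0.1431]
tool_rot: [179.9, -0.1, 64.5]
wrist_force: [0.2, -0.7, -0.2]
grip_width: 0.0307
grasp_force: 60.1
```

Emit:
drive_tool:
  plan:
    - [0.126, -0.094, 0, 0, 0, -0.019, 0]
    - [0.128, -0.09, 0, 0, 0, -0.019, 0]
    - [0.131, -0.086, 0, 0, 0, -0.019, 0]
    - [0.134, -0.083, 0, 0, 0, -0.019, 0]
    - [0, 0, 0, 0, 0, 0, 0]
    - [0, 0, 0, 0, 0, 0, 0]

```text
time: 12.98
position: [0.4039, 0.3154, 0.1426]
tool_rot: [180.0, -0.0, 71.4]
wrist_force: [0.3, -0.4, -1.6]
grip_width: 0.0306
grasp_force: 60.1
```

```bash
python3 - <<'E'
from h import *
p=vision.camera("side"); save(p,"side3")
p=vision.camera("wrist"); save(p,"wrist3")
cv2.imwrite("pics/both3.png",np.hstack([cv2.resize(cv2.imread("pics/side3.png")[100:260,200:400],(400,320)),cv2.resize(cv2.imread("pics/wrist3.png"),(400,300))[:300].copy() if 0 else cv2.resize(cv2.imread("pics/wrist3.png"),(400,320))]))
E
python3 plan.py 406.3 314 60 71 0 4 406.3 314 23 71 0 3 - - - - 0 2 - - - - .65 3
```

```text
tilt [ 1.7997e+02 -1.0000e-02] at [404.5 313.8 142.5] 71.2 t 13.08
[[0.001, 0.002, 0.103, 0.0, 0.0, 0.001, 0.0], [0.001, 0.002, 0.103, 0.0, 0.0, 0.001, 0.0], [0.001, 0.002, 0.103, 0.0, 0.0, 0.001, 0.0], [0.001, 0.002, 0.103, 0.0, 0.0, 0.001, 0.0], [0.0, 0.0, 0.062, 0.0, 0.0, 0.0, 0.0], [0.0, 0.0, 0.062, 0.0, 0.0, 0.0, 0.0], [0.0, 0.0, 0.062, 0.0, 0.0, 0.0, 0.0], [0.0, 0.0, 0.0, 0.0, 0.0, 0.0, 0.0], [0.0, 0.0, 0.0, 0.0, 0.0, 0.0, 0.0], [0.0, 0.0, 0.0, 0.0, 0.0, 0.0, 0.65], [0.0, 0.0, 0.0, 0.0, 0.0, 0.0, 0.65], [0.0, 0.0, 0.0, 0.0, 0.0, 0.0, 0.65]]
```

View pics/both3.png

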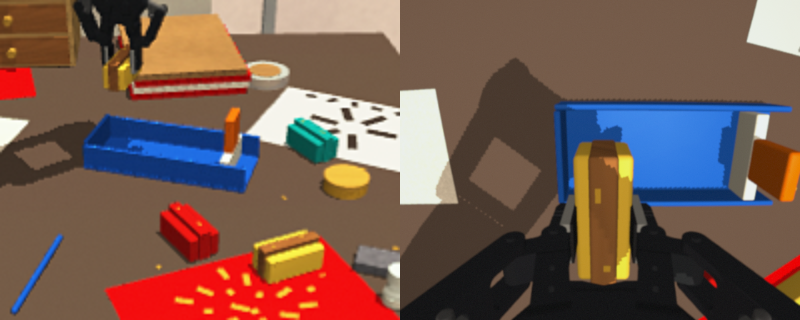

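The dabber is held level with its wooden edge up, above the closed end of the caddy, and lies square to the channel (wrist view, block at about (605,210)). I lower it.

Emit:
drive_tool:
  plan:
    - [0.001, 0.002, 0.1, 0, 0, 0, 0]
    - [0.001, 0.002, 0.1, 0, 0, 0, 0]
    - [0.001, 0.002, 0.1, 0, 0, 0, 0]
    - [0.001, 0.002, 0.1, 0, 0, 0, 0]
    - [0, 0, 0.06, 0, 0, 0, 0]
    - [0, 0, 0.06, 0, 0, 0, 0]
    - [0, 0, 0.04, 0, 0, 0, 0]
    - [0, 0, 0, 0, 0, 0, 0]
    - [0, 0, 0, 0, 0, 0, 0]

```text
time: 13.83
position: [0.4064, 0.3145, 0.0305]
tool_rot: [180.0, -0.0, 71.2]
wrist_force: [0.7, 0.6, -1.1]
grip_width: 0.0308
grasp_force: 60.1
```

Emit:
drive_tool:
  plan:
    - [0, 0, 0.03, 0, 0, 0, 0]
    - [0, 0, 0.02, 0, 0, 0, 0]
    - [0, 0, 0, 0, 0, 0, 0]
    - [0, 0, 0, 0, 0, 0, 0]

```text
time: 14.17
position: [0.4062, 0.3146, 0.0202]
tool_rot: [180.0, -0.0, 71.3]
wrist_force: [0.4, -0.8, -1.1]
grip_width: 0.0307
grasp_force: 60.1
```

Emit:
drive_tool:
  plan:
    - [0, 0, 0.015, 0, 0, 0, 0]
    - [0, 0, 0, 0, 0, 0, 0]
    - [0, 0, 0, 0, 0, 0, 0.65]
    - [0, 0, 0, 0, 0, 0, 0.65]
    - [0, 0, 0, 0, 0, 0, 0.65]
    - [0, 0, 0, 0, 0, 0, 0.65]
    - [0, 0, -0.1, 0, 0, 0, 0.65]
    - [0, 0, -0.15, 0, 0, 0, 0.65]
    - [0, 0, -0.15, 0, 0, 0, 0.65]
    - [0, 0, -0.15, 0, 0, 0, 1]
    - [0, 0, -0.1, 0, 0, 0, 1]
    - [0, 0, 0, 0, 0, 0, 1]

```text
time: 15.17
position: [0.408, 0.3158, 0.1523]
tool_rot: [179.7, -0.4, 71.2]
wrist_force: [0.5, 0.3, 0.2]
grip_width: 0.0847
grasp_force: 0.0
```

```bash
python3 - <<'E'
from h import *
p=vision.camera("wrist"); save(p,"w4")
E
python3 plan.py 609 20.5 110 22 1 10 - - - - 1 2 609 20.5 14 22 1 5 - - - - 0 7
```

```text
tilt [179.82  -0.23] at [407.2 315.2 149.6] 71.2 t 15.22
[[-0.107, 0.143, 0.02, 0.0, 0.0, 0.055, 1.0], [-0.094, 0.152, 0.02, 0.0, 0.0, 0.055, 1.0], [-0.081, 0.159, 0.02, 0.0, 0.0, 0.055, 1.0], [-0.067, 0.166, 0.02, 0.0, 0.0, 0.055, 1.0], [-0.053, 0.171, 0.02, 0.0, 0.0, 0.055, 1.0], [-0.038, 0.175, 0.02, 0.0, 0.0, 0.055, 1.0], [-0.023, 0.177, 0.02, 0.0, 0.0, 0.055, 1.0], [-0.007, 0.178, 0.02, 0.0, 0.0, 0.055, 1.0], [0.008, 0.178, 0.02, 0.0, 0.0, 0.055, 1.0], [0.023, 0.177, 0.02, 0.0, 0.0, 0.055, 1.0], [0.0, 0.0, 0.0, 0.0, 0.0, 0.0, 1.0], [0.0, 0.0, 0.0, 0.0, 0.0, 0.0, 1.0]]
[[0.0, 0.0, 0.096, 0.0, 0.0, 0.0, 1.0], [0.0, 0.0, 0.096, 0.0, 0.0, 0.0, 1.0], [0.0, 0.0, 0.096, 0.0, 0.0, 0.0, 1.0], [0.0, 0.0, 0.096, 0.0, 0.0, 0.0, 1.0], [0.0, 0.0, 0.096, 0.0, 0.0, 0.0, 1.0], [0.0, 0.0, 0.0, 0.0, 0.0, 0.0, 0.0], [0.0, 0.0, 0.0, 0.0, 0.0, 0.0, 0.0], [0.0, 0.0, 0.0, 0.0, 0.0, 0.0, 0.0], [0.0, 0.0, 0.0, 0.0, 0.0, 0.0, 0.0], [0.0, 0.0, 0.0, 0.0, 0.0, 0.0, 0.0], [0.0, 0.0, 0.0, 0.0, 0.0, 0.0, 0.0], [0.0, 0.0, 0.0, 0.0, 0.0, 0.0, 0.0]]
```

View pics/w4.png

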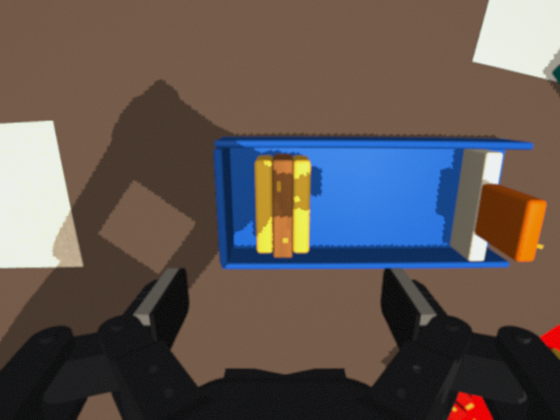

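The first soft dabber lies flat across the channel (285,205) with its wood up. Now the second soft one.

Emit:
drive_tool:
  plan:
    - [-0.107, 0.143, 0, 0, 0, 0.055, 1]
    - [-0.094, 0.152, 0, 0, 0, 0.055, 1]
    - [-0.081, 0.159, 0, 0, 0, 0.055, 1]
    - [-0.067, 0.166, 0, 0, 0, 0.055, 1]
    - [-0.053, 0.171, 0.03, 0, 0, 0.055, 1]
    - [-0.038, 0.175, 0.03, 0, 0, 0.055, 1]
    - [-0.023, 0.177, 0.03, 0, 0, 0.055, 1]
    - [-0.007, 0.178, 0.04, 0, 0, 0.055, 1]
    - [0.008, 0.178, 0.04, 0, 0, 0.055, 1]
    - [0.023, 0.177, 0.04, 0, 0, 0.055, 1]
    - [0, 0, 0, 0, 0, 0, 1]
    - [0, 0, 0, 0, 0, 0, 1]

```text
time: 16.22
position: [0.6067, 0.0178, 0.1019]
tool_rot: [-179.9, 0.3, 21.6]
wrist_force: [0.2, 0.3, 0.1]
grip_width: 0.0855
grasp_force: 0.0
```

```bash
python3 plan.py 609 20.5 15 22 1 6 | head -2 | cut -c1-200
```

```text
tilt [-179.88    0.25] at [606.7  17.8 101.9] 21.6 t 16.22
[[0.003, -0.001, 0.072, 0.0, 0.0, -0.001, 1.0], [0.003, -0.001, 0.072, 0.0, 0.0, -0.001, 1.0], [0.003, -0.001, 0.072, 0.0, 0.0, -0.001, 1.0], [0.003, -0.001, 0.072, 0.0, 0.0, -0.001, 1.0], [0.003, -0.
```

Emit:
drive_tool:
  plan:
    - [0.002, -0.001, 0.072, 0, 0, 0, 1]
    - [0.002, -0.001, 0.072, 0, 0, 0, 1]
    - [0.002, -0.001, 0.072, 0, 0, 0, 1]
    - [0.002, -0.001, 0.072, 0, 0, 0, 1]
    - [0.002, -0.001, 0.072, 0, 0, 0, 1]
    - [0.002, -0.001, 0.072, 0, 0, 0, 1]
    - [0, 0, 0, 0, 0, 0, 0]
    - [0, 0, 0, 0, 0, 0, 0]
    - [0, 0, 0, 0, 0, 0, 0]
    - [0, 0, 0, 0, 0, 0, 0]
    - [0, 0, 0, 0, 0, 0, 0]
    - [0, 0, 0, 0, 0, 0, 0]

```text
time: 17.22
position: [0.6108, 0.0215, 0.0216]
tool_rot: [179.9, -0.3, 21.8]
wrist_force: [-1.4, 0.3, 7.4]
grip_width: 0.0299
grasp_force: 62.1
```

```bash
python3 plan.py - - 165 - 0 5 470.6 291.9 165 71 0 10 - - - - 0 2 
```

```text
tilt [179.9   -0.25] at [610.8  21.5  21.6] 21.8 t 17.22
[[0.0, 0.0, -0.143, 0.0, 0.0, 0.0, 0.0], [0.0, 0.0, -0.143, 0.0, 0.0, 0.0, 0.0], [0.0, 0.0, -0.143, 0.0, 0.0, 0.0, 0.0], [0.0, 0.0, -0.143, 0.0, 0.0, 0.0, 0.0], [0.0, 0.0, -0.143, 0.0, 0.0, 0.0, 0.0], [-0.015, -0.152, 0.0, 0.0, 0.0, -0.055, 0.0], [-0.002, -0.152, 0.0, 0.0, 0.0, -0.055, 0.0], [0.011, -0.152, 0.0, 0.0, 0.0, -0.055, 0.0], [0.024, -0.15, 0.0, 0.0, 0.0, -0.055, 0.0], [0.037, -0.148, 0.0, 0.0, 0.0, -0.055, 0.0], [0.05, -0.144, 0.0, 0.0, 0.0, -0.055, 0.0], [0.062, -0.139, 0.0, 0.0, 0.0, -0.055, 0.0]]
[[0.073, -0.133, 0.0, 0.0, 0.0, -0.055, 0.0], [0.085, -0.127, 0.0, 0.0, 0.0, -0.055, 0.0], [0.095, -0.119, 0.0, 0.0, 0.0, -0.055, 0.0], [0.0, 0.0, 0.0, 0.0, 0.0, 0.0, 0.0], [0.0, 0.0, 0.0, 0.0, 0.0, 0.0, 0.0]]
```

Emit:
drive_tool:
  plan:
    - [0, 0, -0.143, 0, 0, 0, 0]
    - [0, 0, -0.143, 0, 0, 0, 0]
    - [0, 0, -0.143, 0, 0, 0, 0]
    - [0, 0, -0.143, 0, 0, 0, 0]
    - [0, 0, -0.143, 0, 0, 0, 0]
    - [-0.015, -0.152, 0, 0, 0, -0.055, 0]
    - [-0.002, -0.152, 0, 0, 0, -0.055, 0]
    - [0.011, -0.152, 0, 0, 0, -0.055, 0]
    - [0.024, -0.15, 0, 0, 0, -0.055, 0]
    - [0.037, -0.148, 0, 0, 0, -0.055, 0]
    - [0.05, -0.144, 0, 0, 0, -0.055, 0]
    - [0.062, -0.139, 0, 0, 0, -0.055, 0]

```text
time: 18.22
position: [0.5101, 0.2119, 0.1625]
tool_rot: [180.0, -0.1, 56.6]
wrist_force: [0.7, 0.5, -1.5]
grip_width: 0.0296
grasp_force: 60.2
```

Emit:
drive_tool:
  plan:
    - [0.073, -0.133, 0, 0, 0, -0.055, 0]
    - [0.085, -0.127, 0, 0, 0, -0.055, 0]
    - [0.095, -0.119, 0, 0, 0, -0.055, 0]
    - [0, 0, 0, 0, 0, 0, 0]
    - [0, 0, 0, 0, 0, 0, 0]
    - [0, 0, 0, 0, 0, 0, 0]

```text
time: 18.72
position: [0.4688, 0.2913, 0.1621]
tool_rot: [180.0, -0.0, 71.2]
wrist_force: [-0.1, -0.1, -0.4]
grip_width: 0.0299
grasp_force: 60.2
```

```bash
python3 plan.py 470.6 291.9 65 71 0 4 - - 28 - 0 3 - - - - 0 2 ; python3 -c "
from workcell import get_obs;print(get_obs()['grip_width'])"
```

```text
tilt [ 1.7995e+02 -2.0000e-02] at [468.8 291.3 162.1] 71.2 t 18.72
[[0.001, 0.002, 0.121, 0.0, 0.0, 0.001, 0.0], [0.001, 0.002, 0.121, 0.0, 0.0, 0.001, 0.0], [0.001, 0.002, 0.121, 0.0, 0.0, 0.001, 0.0], [0.001, 0.002, 0.121, 0.0, 0.0, 0.001, 0.0], [0.0, 0.0, 0.062, 0.0, 0.0, 0.0, 0.0], [0.0, 0.0, 0.062, 0.0, 0.0, 0.0, 0.0], [0.0, 0.0, 0.062, 0.0, 0.0, 0.0, 0.0], [0.0, 0.0, 0.0, 0.0, 0.0, 0.0, 0.0], [0.0, 0.0, 0.0, 0.0, 0.0, 0.0, 0.0]]
0.0298829648985271
```

Emit:
drive_tool:
  plan:
    - [0.001, 0.002, 0.121, 0, 0, 0, 0]
    - [0.001, 0.002, 0.121, 0, 0, 0, 0]
    - [0.001, 0.002, 0.121, 0, 0, 0, 0]
    - [0.001, 0.002, 0.121, 0, 0, 0, 0]
    - [0, 0, 0.06, 0, 0, 0, 0]
    - [0, 0, 0.06, 0, 0, 0, 0]
    - [0, 0, 0.06, 0, 0, 0, 0]
    - [0, 0, 0.01, 0, 0, 0, 0]
    - [0, 0, 0, 0, 0, 0, 0]
    - [0, 0, 0, 0, 0, 0, 0]

```text
time: 19.55
position: [0.4708, 0.292, 0.0276]
tool_rot: [180.0, -0.1, 71.2]
wrist_force: [0.2, 0.3, -0.5]
grip_width: 0.0302
grasp_force: 60.1
```

Emit:
drive_tool:
  plan:
    - [0, 0, 0.02, 0, 0, 0, 0]
    - [0, 0, 0, 0, 0, 0, 0]
    - [0, 0, 0, 0, 0, 0, 0.65]
    - [0, 0, 0, 0, 0, 0, 0.65]
    - [0, 0, 0, 0, 0, 0, 0.65]
    - [0, 0, 0, 0, 0, 0, 0.65]
    - [0, 0, -0.1, 0, 0, 0, 0.65]
    - [0, 0, -0.15, 0, 0, 0, 0.65]
    - [0, 0, -0.15, 0, 0, 0, 0.65]
    - [0, 0, -0.15, 0, 0, 0, 0.65]
    - [0, 0, -0.15, 0, 0, 0, 0.65]
    - [0, 0, 0, 0, 0, 0, 0.65]

```text
time: 20.55
position: [0.4727, 0.2932, 0.1702]
tool_rot: [179.6, -0.5, 71.3]
wrist_force: [0.4, 0.1, 1.4]
grip_width: 0.0559
grasp_force: 0.0
```

```bash
python3 - <<'E'
from h import *
p=vision.camera("wrist"); save(p,"w5")
E
python3 plan.py 561.4 260.6 165 71 .65 5 - - - - .65 2 - - 60 - .65 6 - - - - 0 5
```

```text
tilt [179.71  -0.31] at [471.9 292.7 166.8] 71.2 t 20.6
[[-0.002, 0.095, 0.002, 0.0, 0.0, 0.001, 0.65], [-0.002, 0.095, 0.002, 0.0, 0.0, 0.001, 0.65], [-0.001, 0.095, 0.002, 0.0, 0.0, 0.001, 0.65], [-0.001, 0.095, 0.002, 0.0, 0.0, 0.001, 0.65], [-0.001, 0.095, 0.002, 0.0, 0.0, 0.001, 0.65], [0.0, 0.0, 0.0, 0.0, 0.0, 0.0, 0.65], [0.0, 0.0, 0.0, 0.0, 0.0, 0.0, 0.65], [0.0, 0.0, 0.087, 0.0, 0.0, 0.0, 0.65], [0.0, 0.0, 0.087, 0.0, 0.0, 0.0, 0.65], [0.0, 0.0, 0.087, 0.0, 0.0, 0.0, 0.65], [0.0, 0.0, 0.087, 0.0, 0.0, 0.0, 0.65], [0.0, 0.0, 0.087, 0.0, 0.0, 0.0, 0.65]]
[[0.0, 0.0, 0.087, 0.0, 0.0, 0.0, 0.65], [0.0, 0.0, 0.0, 0.0, 0.0, 0.0, 0.0], [0.0, 0.0, 0.0, 0.0, 0.0, 0.0, 0.0], [0.0, 0.0, 0.0, 0.0, 0.0, 0.0, 0.0], [0.0, 0.0, 0.0, 0.0, 0.0, 0.0, 0.0], [0.0, 0.0, 0.0, 0.0, 0.0, 0.0, 0.0]]
```

View pics/w5.png

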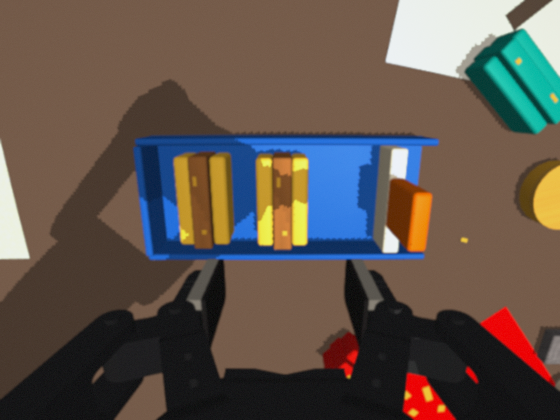

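Both soft dabbers lie flat at (203,200) and (283,200), with the tab at (410,215). Next I go to the tab.

Emit:
drive_tool:
  plan:
    - [-0.002, 0.095, 0, 0, 0, 0, 0.65]
    - [-0.002, 0.095, 0, 0, 0, 0, 0.65]
    - [-0.001, 0.095, 0, 0, 0, 0, 0.65]
    - [-0.001, 0.095, 0, 0, 0, 0, 0.65]
    - [-0.001, 0.095, 0, 0, 0, 0, 0.65]
    - [0, 0, 0, 0, 0, 0, 0.65]
    - [0, 0, 0, 0, 0, 0, 0.65]
    - [0, 0, 0.1, 0, 0, 0, 0.65]
    - [0, 0, 0.1, 0, 0, 0, 0.65]
    - [0, 0, 0, 0, 0, 0, 0.65]

```text
time: 21.43
position: [0.5568, 0.2597, 0.1177]
tool_rot: [-179.6, 0.3, 71.3]
wrist_force: [-0.5, 0.1, -2.0]
grip_width: 0.0553
grasp_force: 0.0
```

```bash
python3 plan.py 561.4 260.6 61 71 .65 4 - - - - 0 7
```

```text
tilt [-179.61    0.3 ] at [556.8 259.7 117.7] 71.3 t 21.43
[[0.003, 0.005, 0.071, 0.0, 0.0, 0.001, 0.65], [0.003, 0.005, 0.071, 0.0, 0.0, 0.001, 0.65], [0.003, 0.005, 0.071, 0.0, 0.0, 0.001, 0.65], [0.003, 0.005, 0.071, 0.0, 0.0, 0.001, 0.65], [0.0, 0.0, 0.0, 0.0, 0.0, 0.0, 0.0], [0.0, 0.0, 0.0, 0.0, 0.0, 0.0, 0.0], [0.0, 0.0, 0.0, 0.0, 0.0, 0.0, 0.0], [0.0, 0.0, 0.0, 0.0, 0.0, 0.0, 0.0], [0.0, 0.0, 0.0, 0.0, 0.0, 0.0, 0.0], [0.0, 0.0, 0.0, 0.0, 0.0, 0.0, 0.0], [0.0, 0.0, 0.0, 0.0, 0.0, 0.0, 0.0]]
```

Emit:
drive_tool:
  plan:
    - [0.002, 0.004, 0.071, 0, 0, 0, 0.65]
    - [0.002, 0.004, 0.071, 0, 0, 0, 0.65]
    - [0.002, 0.004, 0.071, 0, 0, 0, 0.65]
    - [0.002, 0.004, 0.071, 0, 0, 0, 0.65]
    - [0, 0, 0, 0, 0, 0, 0]
    - [0, 0, 0, 0, 0, 0, 0]
    - [0, 0, 0, 0, 0, 0, 0]
    - [0, 0, 0, 0, 0, 0, 0]
    - [0, 0, 0, 0, 0, 0, 0]
    - [0, 0, 0, 0, 0, 0, 0]
    - [0, 0, 0, 0, 0, 0, 0]

```text
time: 22.35
position: [0.5634, 0.261, 0.0675]
tool_rot: [180.0, -0.1, 71.3]
wrist_force: [-5.3, 0.9, 6.0]
grip_width: 0.0135
grasp_force: 59.8
```

```bash
python3 - <<'E'
from h import *
o=get_obs(); d=o["position"][:2]*1000-np.array([474.4,290.6]); print("caddy xy",d@[.3256,.9455],d@[-.9455,.3256],o["position"][2],o["grip_width"],o["wrist_force"],o["tool_rot"])
E
```

```text
caddy xy 0.9779339119127233 -93.84224963637273 0.06754094056303381 0.013507105635991406 [-5.30045311  0.90570281  6.01539447] [ 1.79975556e+02 -7.14613816e-02  7.12587803e+01]
```

Emit:
drive_tool:
  plan:
    - [0, -0.02, 0, 0, 0, 0, 0]
    - [0, -0.04, 0, 0, 0, 0, 0]
    - [0, -0.04, 0, 0, 0, 0, 0]
    - [0, -0.04, 0, 0, 0, 0, 0]
    - [0, -0.04, 0, 0, 0, 0, 0]
    - [0, -0.04, 0, 0, 0, 0, 0]
    - [0, -0.04, 0, 0, 0, 0, 0]
    - [0, -0.04, 0, 0, 0, 0, 0]
    - [0, -0.04, 0, 0, 0, 0, 0]
    - [0, -0.04, 0, 0, 0, 0, 0]
    - [0, -0.04, 0, 0, 0, 0, 0]
    - [0, -0.04, 0, 0, 0, 0, 0]

```text
time: 23.35
position: [0.4787, 0.2899, 0.0676]
tool_rot: [179.6, -0.2, 71.2]
wrist_force: [9.6, -1.1, -0.2]
grip_width: 0.0127
grasp_force: 59.1
```

Emit:
drive_tool:
  plan:
    - [0, -0.04, 0, 0, 0, 0, 0]
    - [0, -0.04, 0, 0, 0, 0, 0]
    - [0, -0.03, 0, 0, 0, 0, 0]
    - [0, -0.03, 0, 0, 0, 0, 0]
    - [0, -0.03, 0, 0, 0, 0, 0]
    - [0, -0.02, 0, 0, 0, 0, 0]
    - [0, 0, 0, 0, 0, 0, 0]
    - [0, 0, 0, 0, 0, 0, 0]

```text
time: 24.02
position: [0.4425, 0.3022, 0.0675]
tool_rot: [179.7, -0.2, 71.2]
wrist_force: [8.1, -1.9, -0.3]
grip_width: 0.013
grasp_force: 59.4
```

```bash
cat > cad.py <<'E'
from h import *
o=get_obs(); d=o["position"][:2]*1000-np.array([474.4,290.6]); print("caddy xy",d@[.3256,.9455],d@[-.9455,.3256],o["position"][2],o["grip_width"],"F along",o["wrist_force"][:2]@[-.9455,.3256],o["wrist_force"],o["tool_rot"],o["time"])
E
python3 cad.py
```

```text
caddy xy 0.5762399520591757 33.98071888331328 0.06754969065370242 0.012965338494197799 F along -8.326907316938234 [ 8.14558827 -1.92031207 -0.30211938] [ 1.79689642e+02 -1.68224526e-01  7.12092695e+01] 24.0167
```

Emit:
drive_tool:
  plan:
    - [0, -0.01, 0, 0, 0, 0, 0]
    - [0, -0.01, 0, 0, 0, 0, 0]
    - [0, 0, 0, 0, 0, 0, 0]
    - [0, 0, 0, 0, 0, 0, 0]

```text
time: 24.35
position: [0.4394, 0.3033, 0.0676]
tool_rot: [179.6, -0.2, 71.2]
wrist_force: [11.8, -1.9, -0.3]
grip_width: 0.0134
grasp_force: 59.1
```

Emit:
drive_tool:
  plan:
    - [0, -0.01, 0, 0, 0, 0, 0]
    - [0, -0.01, 0, 0, 0, 0, 0]
    - [0, 0, 0, 0, 0, 0, 0]
    - [0, 0, 0, 0, 0, 0, 0]

```text
time: 24.68
position: [0.4379, 0.3037, 0.0676]
tool_rot: [179.3, -0.2, 71.1]
wrist_force: [24.3, -3.9, -5.9]
grip_width: 0.0129
grasp_force: 59.1
```

```bash
python3 cad.py
```

```text
caddy xy 0.5138240950098646 38.74706553885064 0.06762702145816012 0.01285898352047213 F along -24.249919075269663 [24.29576294 -3.92590669 -5.87355253] [179.31258245  -0.24666676  71.1262012 ] 24.6833
```

Emit:
drive_tool:
  plan:
    - [0, -0.006, 0, 0, 0, 0, 0]
    - [0, 0, 0, 0, 0, 0, 0]
    - [0, 0, 0, 0, 0, 0, 0]

```text
time: 24.93
position: [0.4379, 0.3037, 0.0677]
tool_rot: [179.2, -0.3, 71.1]
wrist_force: [28.9, -5.3, -8.6]
grip_width: 0.0132
grasp_force: 58.8
```

At the stop: the force rose and the position did not change. I ease off the preload, release and lift.

Emit:
drive_tool:
  plan:
    - [0, 0.012, 0, 0, 0, 0, 0]
    - [0, 0, 0, 0, 0, 0, 0.5]
    - [0, 0, 0, 0, 0, 0, 0.5]
    - [0, 0, 0, 0, 0, 0, 0.5]
    - [0, 0, 0, 0, 0, 0, 0.5]
    - [0, 0, -0.05, 0, 0, 0, 0.5]
    - [0, 0, -0.15, 0, 0, 0, 0.5]
    - [0, 0, -0.15, 0, 0, 0, 0.5]
    - [0, 0, -0.15, 0, 0, 0, 0.5]
    - [0, 0, -0.15, 0, 0, 0, 0.5]
    - [0, 0, 0, 0, 0, 0, 0.5]
    - [0, 0, 0, 0, 0, 0, 0.5]

```text
time: 25.93
position: [0.4345, 0.3051, 0.1991]
tool_rot: [179.8, -0.2, 71.3]
wrist_force: [0.5, 0.5, -0.4]
grip_width: 0.0429
grasp_force: 0.0
```

```bash
python3 cad.py; python3 - <<'E'
from h import *
p=vision.camera("wrist"); q=vision.camera("side"); 
cv2.imwrite("pics/fin.png",np.hstack([cv2.resize(p["img"],(400,400))[...,::-1],cv2.resize(q["img"][120:320,200:400],(400,400))[...,::-1]]))
W=cloud(p); H=cv2.cvtColor(p["img"],cv2.COLOR_RGB2HSV)
d=W[...,:2]*1000-np.array([474.4,290.6]); cy=d@[-.9455,.3256]; z=W[...,2]*1000
o=(H[...,0]>3)&(H[...,0]<18)&(H[...,1]>180)&(z>85)&(z<110); print("tab top y",np.percentile(cy[o],[2,50,98]))
w=(z>43)&(z<56)&(H[...,0]>98)&(H[...,0]<125)&(H[...,1]>150)&(cy>90); print("end wall top y",np.percentile(cy[w],[2,98]))
E
```

```text
caddy xy 0.7635328622616527 42.456180725684646 0.19911806617637462 0.04291662876943527 F along -0.2669271574606712 [ 0.45927466  0.51387295 -0.43303559] [179.80538178  -0.23652976  71.26711654] 25.9333
tab top y [33.53407582 39.29645298 45.31135212]
end wall top y [118.17228394 124.04174543]
```

View pics/fin.png

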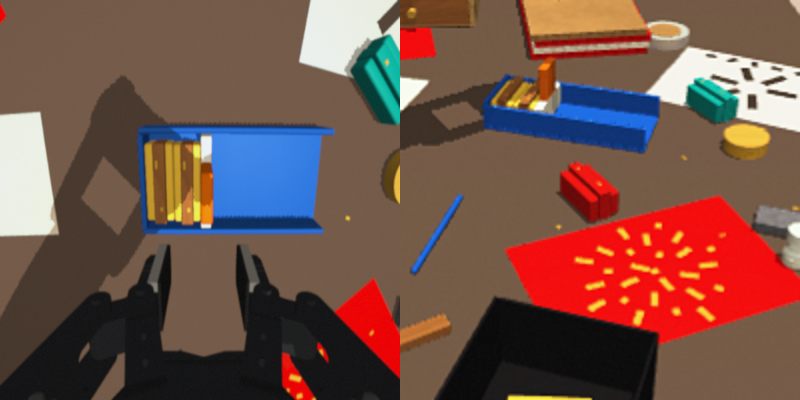

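The clamp is home: its tab measures 39.3 mm along the caddy against 39 expected. Both dabbers sit side by side, squeezed and wood up, and the jar and tin have not moved.

```bash
python3 -c "
from workcell import ctrl; print(ctrl.sign_off())"
```

```text
the job is handed in; nothing more can be done
None
```

The hard dabber is in the black bin, the two soft ones lie foam to foam and wood up in the caddy with the clamp fully home and released, and the job is handed in at about 26 s.

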